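Stack three offcuts in the guarded press bed

ROBOT

A 6-joint arm with a two-finger parallel gripper is mounted at the origin on a cart in front of the work surface, level with it; the furniture and walls round the work are solid. World frame = base frame: x ahead of the robot, y to its left, z up, the work surface at z = 0. Lengths are in m, angles in rad, forces in N, time in s.
With the tool pointing down it reaches from about 0.4 to 0.825 m from the base axis. Payload 7 kg.
Tool frame: the origin (TCP) lies midway between the tips of the shut fingers; the grasp point (between the pads) lies 19 mm behind it; z points along the fingers, y is the line along which they close (so a half turn about z gives the same grasp; the last joint's range is limited). The gripper opens to 88 mm and grips with 3 to 60 N. Pads are 19 mm wide; open, the fingers measure 130 mm over their backs; the gripper's body (78 mm by 193 mm) begins 47 mm behind the grasp point.
Start: joints at [-1.052, 0.359, 0.012, 0, -1.224, -0.288], TCP at [0.154, -0.657, 0.227] pointing down, gripper open.
Joint ranges: [-3.07, 3.07], [-1.43, 2.12], [-1.02, 1.25], [-3.03, 1.67], [-3.05, -0], [-3.03, 3.03]. Speed limits (rad/s): [2.39, 2.39, 3.01, 3.14, 3.14, 3.14].

INTERFACE

Orientations are given as a unit quaternion [x, y, z, w].
In Python, from bench import robot, imaging gives the robot as it stands.
- The arm moves only by the tool arm_command, never from a script. Its arguments are lists of equal length, an entry for each row: "travel": the shift along the tool's x, y, z each as a share of 4 cm, from -1 to 1, a list of three; "rot": the turn, a rotation vector about the tool's x, y, z each as a share of pi/2 rad, from -1 to 1, a list of three; "claw": the closure, from -1 (fully open) to 1 (shut). A call has exactly 8 rows; each row shifts and turns the commanded pose from where the row before left it, along the tool's axes as they then stand; what a row does not reach is not made up. A row lasts 1/10 s, in which the tool goes at most 50 mm and 8.59 degrees, less where a joint would pass 70% of its speed; a pose out of reach is approached as far as the arm can. A call with a number of a shift or a turn outside -1 to 1 is refused whole. A call with a gripper value outside its range is refused whole. The fingers move at their own pace and stop on an object; "newtons" is the grip in N (left out, the last holds). Time passes only in rows, so rows that do not move let the fingers close, or fill a call up. It gives the time, the measured TCP pose, the force, the opening and the grip force at its end, in the units of the state.
- robot.get_state(): the state, without advancing time (a new reading comes with each control period).
- imaging.camera(name): name is "side" or "top"; returns a dict with "color" (480x640x3 uint8, red, green, blue), "intrinsics" (3x3 intrinsics, pixels), "T" (4x4, takes a point from camera to world coordinates). Camera axes: x right, y down, z forward; pixel columns grow to the right and rows downward; lengths in m; the calibration is good to about 2 mm. A picture is of the moment at which its call begins. There is no depth.
- robot.finish_job(): hands the job in; it is judged then, once.
The state is a dict: "time": time; "joint_positions": joint angles; "qd": joint speeds; "tau": joint torques, N m; "tool_pos": TCP position; "ee_rot": TCP orientation; "force": force on the tool from outside, world axes, zero at the start; "moment": the same for the moment, N m; "width": opening from 0.0 (shut) to 1.0 (fully open); "finger_force": force on a finger pad.
Only numpy, scipy, OpenCV 4.12 (cv2) and the standard library are available. Lean on these libraries where they do the work, as an engineer would, in place of code of your own. Each camera call takes 0.05 s, during which the arm holds its last target. There are 200 camera calls.

TASK

Swing the yellow wire guard of the press bed right up, then stack the three loose wooden blocks flat on its black rubber pad, each centred and square on the one below with its long side along the pad: the largest first, then the middle one, the smallest on top. Finally swing the guard fully down over the stack; leave the tape measure and the cork sanding block where they are.

Things in the scene. Friction and masses are not known exactly. Their poses are not given: they have to be found in the camera images.
- pad_top (a point): Centre of the top of the black rubber pad (136 x 68 mm) on the press bed, a fixed dark steel plate 210 x 200 x 10 mm. The pad top is 14 mm above the bench, 4 mm above the plate. x: along the pad's long side, from the guard's front towards its hinge; y: towards the side where the guard's handle sticks out; z up. The bed's place and heading vary.
- guard (a joint): Angle of the yellow wire guard, rad: 0 = fully down over the pad, 1.9 = fully up, a little past upright (stop); starts at 0 to 0.3. Stiff hinge: it stays where left; 3 to 7 N at the handle moves it. Down, it is a wire box 185 mm long, 150 mm wide, top 119 mm above the bench, with 15 mm to spare round the finished stack; swinging, it reaches 260 mm above the bench.
- guard_hinge (a point): Middle of the guard's hinge axis, which runs along the pad's y, 97 mm from the pad centre along +x and 50 mm above the bench. As the guard opens, its front rises and swings over towards pad +x.
- guard_handle (a point): Grip point on the handle: a steel bar 10 mm in diameter, parallel to the hinge axis, sticking out 75 mm towards pad +y from the guard's upper front corner, with a 16 mm end knob; this point is 40 mm out from the guard's side. Guard down: 185 mm in front of the hinge axis, 65 mm above it, 115 mm (along pad +y) from the hinge's middle. Its arc is 196 mm. The bar can turn between the fingers.
- large_block_center (a point): Centre of the largest wooden block, 61 mm (x) x 130 mm (y) x 38 mm (z), lying flat on the bench, loose, about 0.14 kg. Its place among the three blocks' places and its yaw vary.
- middle_block_center (a point): Centre of the middle wooden block, 45 mm (x) x 120 mm (y) x 26 mm (z), lying flat on the bench, loose, about 0.07 kg.
- small_block_center (a point): Centre of the smallest wooden block, 30 mm (x) x 90 mm (y) x 18 mm (z), lying flat on the bench, loose, about 0.03 kg.
- tape_measure: Yellow and black tape measure, 38 (x) x 101 (y) x 65 mm, standing loose on the bench beyond the blocks; origin at the centre of its underside. To be left where it is.
- sanding_block: Reddish-brown cork sanding block, 64 (x) x 110 (y) x 29 mm, lying loose on the robot's side of the blocks; origin at the centre of its underside. To be left where it is; not one of the wooden blocks.
There are look-alikes about, which are no part of the job. What is shaped like the part that bears large_block_center but turquoise is not meant.

How it is judged:
By the outcome, as a careful person would: the job done as asked, in the order asked, and still so for the second after the job is handed in, with the robot touching nothing.
It also fails if it takes over 141 s, if anything falls off the work surface, if the arm or the gripper's body presses on something with over 40 N, if the wrist force passes 120 N, or if a joint passes its speed limit or range.

## Working session

There is one attempt and no reset: what is moved stays moved. The work goes in short steps, Python scripts to look and compute and a tool call to move; the robot and the scene stay as the last step left them, time stands still between calls to the robot, and variables do not carry over. Pictures are saved under pics/ and viewed, at most 14 in all, crops included, and the job is handed in when it is done.

Besides the shell and the picture viewer there is one more tool, called after "Request:" as name(argument=value, ...) on one line, values as JSON. arm_command: Moves the arm, as the interface text tells. Its arguments: {"type":"object","properties":{"travel":{"type":"array"},"rot":{"type":"array"},"claw":{"type":"array"},"newtons":{"type":"number"}},"required":["travel","rot","claw"]}

```bash
mkdir -p pics; ls
python3 - <<'E'
from bench import robot, imaging
import cv2,numpy as np
for n in("top","side"):
    c=imaging.camera(n); cv2.imwrite(f"pics/{n}0.png",c["color"][:,:,::-1]); print(n,c["intrinsics"].tolist(),np.round(c["T"],4).tolist())
print(robot.get_state())
E
```

```text
pics
top [[444.1009885950564, 0.0, 321.5906409120914], [0.0, 444.1009885950564, 247.95559977158527], [0.0, 0.0, 1.0]] [[-0.028, -0.993, 0.1143, 0.3821], [-0.9996, 0.0277, -0.0045, -0.1594], [0.0013, -0.1144, -0.9934, 0.9941], [0.0, 0.0, 0.0, 1.0]]
side [[521.104871097252, 0.0, 323.06158443278326], [0.0, 521.104871097252, 233.54812499828464], [0.0, 0.0, 1.0]] [[-0.9612, -0.1813, 0.2081, 0.2764], [-0.2759, 0.6478, -0.7101, 0.5545], [-0.0061, -0.74, -0.6726, 0.7755], [0.0, 0.0, 0.0, 1.0]]
{'time': 0.1, 'joint_positions': array([-1.05187653e+00,  3.59335738e-01,  1.11489073e-02, -2.95816603e-04,
       -1.22414772e+00, -2.88037580e-01]), 'qd': array([-0.00144488, -0.00199941,  0.00086795,  0.00022211,  0.00240939,
       -0.00043848]), 'tau': array([-1.75230922e-03, -5.84162772e+01,  2.93752116e+01,  7.01553941e+00,
        1.01886241e-02, -8.06606204e-05]), 'tool_pos': array([ 0.15428359, -0.65666453,  0.22570477]), 'ee_rot': array([-1.15134813e-01,  9.93349568e-01,  7.61954499e-04, -1.74064332e-04]), 'force': array([-0.00460258, -0.24172489,  0.55965093]), 'moment': array([-0.01255829,  0.01424556, -0.01498769]), 'finger_force': 0.0, 'width': 0.9960863412548897}
```

View pics/top0.png

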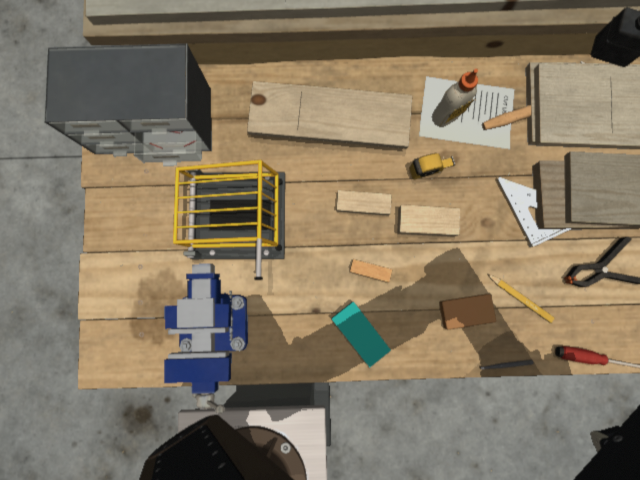

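View pics/side0.png

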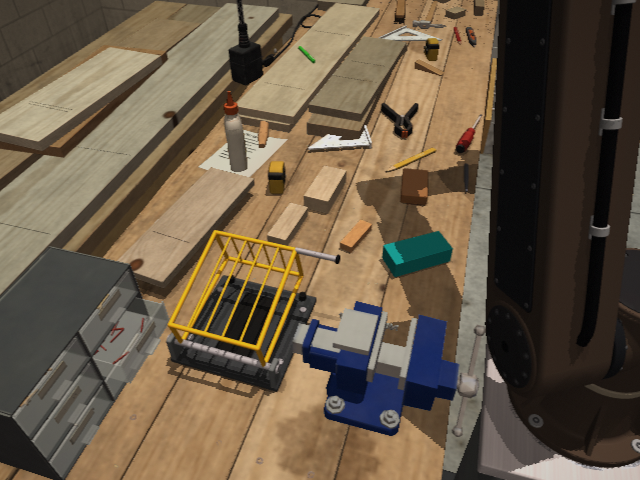

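The top view shows the bed at about (235,210), with its hinge on the left and the handle knob at (258,277). The large block is at (429,220), the middle one at (363,202) and the small one at (371,270). The turquoise decoy is at (360,333), the cork at (467,311) and the tape at (433,163).

```bash
cat > h.py <<'E'
from bench import robot, imaging
import cv2,numpy as np
from scipy.spatial.transform import Rotation as R
def ray(c,uv):
    d=c["T"][:3,:3]@np.linalg.solve(c["intrinsics"],[uv[0],uv[1],1.]); return c["T"][:3,3],d
def onz(c,uv,z):
    o,d=ray(c,uv); return o+d*(z-o[2])/d[2]
def proj(c,p):
    q=c["T"][:3,:3].T@(np.array(p,float)-c["T"][:3,3]); q=c["intrinsics"]@q; return q[:2]/q[2]
def shot(n,f=None,box=None,k=1):
    c=imaging.camera(n); im=c["color"][:,:,::-1].copy()
    if f:
        if box: im=im[box[1]:box[3],box[0]:box[2]]
        cv2.imwrite(f"pics/{f}.png",cv2.resize(im,None,fx=k,fy=k,interpolation=cv2.INTER_CUBIC))
    return c
E
python3 - <<'E'
from h import *
c=shot("top","crop1",(165,150,480,290),2.5)
im=c["color"]; hsv=cv2.cvtColor(im,cv2.COLOR_RGB2HSV)
for n,p in dict(L=(429,218),M=(363,201),S=(371,270),bench=(400,180),bench2=(400,255),pad=(228,215)).items(): print(n,im[p[1]-3:p[1]+4,p[0]-3:p[0]+4].reshape(-1,3).mean(0).round(),hsv[p[1],p[0]])
E
```

```text
L [213. 187. 147.] [ 18  81 214]
M [202. 176. 139.] [ 18  83 194]
S [214. 161. 105.] [ 15 129 216]
bench [155. 128.  93.] [ 17 103 148]
bench2 [190. 163. 123.] [ 18  88 188]
pad [31. 30. 27.] [24 35 36]
```

View pics/crop1.png

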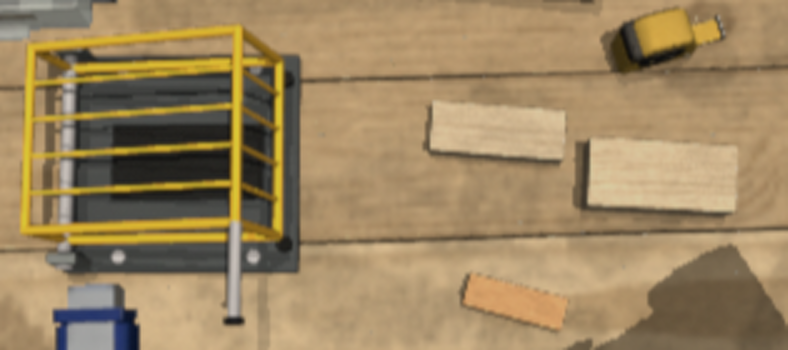

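Run:
```python
from h import *
c=imaging.camera("top")
im=c["color"]; g=cv2.GaussianBlur(im,(3,3),0).astype(int)
def rect(mask,z,box,name):
    m=np.zeros(mask.shape,np.uint8); x0,y0,x1,y1=box; m[y0:y1,x0:x1]=mask[y0:y1,x0:x1]
    m=cv2.morphologyEx(m,cv2.MORPH_OPEN,np.ones((3,3)))
    cs,_=cv2.findContours(m,cv2.RETR_EXTERNAL,cv2.CHAIN_APPROX_NONE); k=max(cs,key=cv2.contourArea)
    P=np.array([onz(c,p[0],z)[:2]*1000 for p in k],np.float32)
    r=cv2.minAreaRect(P); b=cv2.boxPoints(r); e=max([b[1]-b[0],b[2]-b[1]],key=np.linalg.norm)
    a=np.degrees(np.arctan2(e[1],e[0]))%180
    print(name,"ctr",np.round(r[0],1),"size",np.round(r[1],1),"long axis deg",round(a,1),cv2.boundingRect(k))
lum=g.sum(2)
rect(((lum>490)).astype(np.uint8),.038,(392,196,466,240),"L")
rect(((lum>490)).astype(np.uint8),.026,(330,184,396,220),"M")
rect(((g[:,:,0]-g[:,:,2]>85)).astype(np.uint8),.018,(340,250,400,290),"S")
pm=(g.max(2)<45).astype(np.uint8)
pm=cv2.morphologyEx(pm,cv2.MORPH_CLOSE,np.ones((5,5)))
rect(pm,.014,(200,190,280,240),"pad")
b=lambda u,v:(165+u/2.5,150+v/2.5)
for n,pp,z in(("L",[(588,138),(737,147),(735,213),(586,207)],.038),("M",[(431,100),(565,110),(563,160),(428,152)],.026),("S",[(470,273),(567,298),(560,330),(465,303)],.018)):
    q=np.array([onz(c,b(*p),z)[:2] for p in pp])*1e3; print(n,q.mean(0).round(1),np.linalg.norm(q[1]-q[0]).round(),np.linalg.norm(q[2]-q[1]).round())
print("plate corners",[onz(c,b(*p),.01)[:2].round(4).tolist() for p in((299,56),(299,270))])
print("hinge",[onz(c,b(*p),.05)[:2].round(4).tolist() for p in((68,70),(67,235))])
print("knob, bar base",[onz(c,b(*p),.115)[:2].round(4).tolist() for p in((234,318),(234,224))])
print("front top wire",[onz(c,b(*p),.119)[:2].round(4).tolist() for p in((237,28),(235,222))])
```

```text
L ctr [ 549.4 -402.4] size [126.2  58.5] long axis deg 85.5 (401, 205, 59, 29)
M ctr [ 594.7 -261.2] size [115.9  42.5] long axis deg 83.1 (338, 190, 53, 23)
S ctr [ 442.4 -271. ] size [88.4 28.4] long axis deg 74.3 (351, 260, 41, 21)
pad ctr [572.2  33.5] size [ 22.7 100.8] long axis deg 90.0 (210, 211, 46, 11)
L [ 546.  -401.1] 131.0 59.0
M [ 593.2 -260.1] 120.0 45.0
S [ 441.7 -271.5] 88.0 29.0
plate corners [[0.6707, -0.0846], [0.4752, -0.0809]]
hinge [[0.652, 0.1138], [0.507, 0.1139]]
knob, bar base [[0.4286, -0.0372], [0.5036, -0.0381]]
front top wire [[0.6634, -0.043], [0.5046, -0.0395]]
```

```bash
cat >> h.py <<'E'
def tri(a,uva,b,uvb):
    (o1,d1),(o2,d2)=ray(a,uva),ray(b,uvb); A=np.stack([d1,-d2],1); s=np.linalg.lstsq(A,o2-o1,rcond=None)[0]
    p,q=o1+d1*s[0],o2+d2*s[1]; return (p+q)/2,np.linalg.norm(p-q)
def go(p=None,closedir=None):
    """print tool-frame mm shift to p, and the needed turn about tool z (share) so that tool y lies along closedir deg"""
    s=robot.get_state(); M=R.from_quat(s["ee_rot"]).as_matrix()
    a=np.degrees(np.arctan2(M[1,1],M[0,1])); print("t",round(s["time"],1),"tcp",s["tool_pos"].round(4),"ydir",round(a,2),"tilt",(M[:2,2]*57.3).round(2),"w",round(s["width"]*88,1),"F",s["force"].round(1),"ff",round(s["finger_force"],1))
    if closedir is not None:
        d=(closedir-a+90)%180-90; t=-d/90; print("turn share",round(t,4)); M=M@R.from_rotvec([0,0,np.radians(-d)]).as_matrix()
    if p is not None: print("travel units after turn",(M.T@(np.array(p)-s["tool_pos"])/.04).round(3))
E
python3 - <<'E'
from h import *
t=imaging.camera("top"); s=shot("side","side1",(270,220,370,280),6)
kt=(165+234/2.5,150+319/2.5); bt=(165+234/2.5,150+226/2.5)
print(tri(t,kt,s,(337,259))); print(tri(t,bt,s,(300,250)))
hs=(s["color"])
go([.455,-.045,.3],89.3)
E
```

```text
(array([ 0.42653398, -0.04300584,  0.15806501]), np.float64(0.0020425411364760238))
(array([ 0.49441356, -0.04461408,  0.16025172]), np.float64(0.0027556958762584354))
t 0.3 tcp [ 0.1543 -0.6569  0.2262] ydir 103.22 tilt [-0.01  0.03] w 87.8 F [-0.3 -0.1  0.2] ff 0.0
turn share 0.1547
travel units after turn [-7.329 15.39  -1.837]
```

View pics/side1.png

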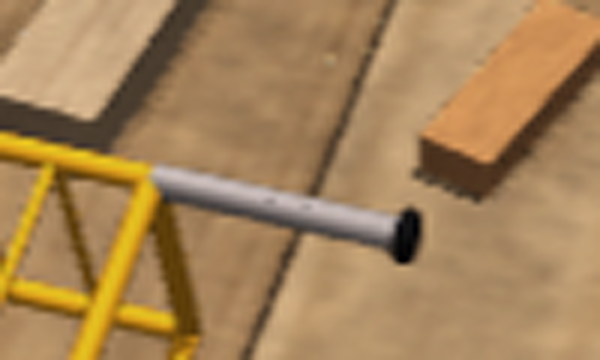

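The close-up shows the handle bar clearly: its base is at crop (155,180) and its knob at (403,237). The bar is at y≈-0.044, z≈0.160, from x 0.427 to 0.500.

Request:
arm_command(travel=[[0,0,-0.9],[0,0,-0.9],[-0.45,0.95,0],[-0.45,0.95,0],[-0.45,0.95,0],[-0.45,0.95,0],[-0.45,0.95,0],[-0.45,0.95,0]], rot=[[0,0,0.0774],[0,0,0.0774],[0,0,0],[0,0,0],[0,0,0],[0,0,0],[0,0,0],[0,0,0]], claw=[-1,-1,-1,-1,-1,-1,-1,-1])

```text
time: 1.1
tool_pos: [0.2655, -0.4289, 0.2986]
ee_rot: [0.006, 1.0, -0.0, 0.0]
force: [1.8, -0.5, 0.7]
width: 0.998
finger_force: 0.0
```

Request:
arm_command(travel=[[-0.45,0.95,0],[-0.45,0.95,0],[-0.45,0.95,0],[-0.45,0.95,0],[-0.45,0.95,0],[-0.45,0.95,0],[-0.45,0.95,0],[-0.45,0.95,0]], rot=[[0,0,0],[0,0,0],[0,0,0],[0,0,0],[0,0,0],[0,0,0],[0,0,0],[0,0,0]], claw=[-1,-1,-1,-1,-1,-1,-1,-1])

```text
time: 1.9
tool_pos: [0.4133, -0.1265, 0.299]
ee_rot: [0.006, 1.0, 0.0, 0.001]
force: [0.8, -1.1, 0.5]
width: 1.001
finger_force: 0.0
```

```bash
python3 -c "
from h import *
go([.452,-.044,.141],89.3)"
```

```text
t 1.9 tcp [ 0.4133 -0.1265  0.299 ] ydir 89.3 tilt [0.07 0.01] w 88.1 F [ 0.8 -1.1  0.5] ff 0.0
turn share 0.0001
travel units after turn [-0.938  2.074  3.951]
```

Request:
arm_command(travel=[[-0.31,0.69,0],[-0.31,0.69,0],[-0.31,0.69,0],[0,0,0.8],[0,0,0.8],[0,0,0.8],[0,0,0.8],[0,0,0.75]], rot=[[0,0,0],[0,0,0],[0,0,0],[0,0,0],[0,0,0],[0,0,0],[0,0,0],[0,0,0]], claw=[-1,-1,-1,-1,-1,-1,-1,-1])

```text
time: 2.7
tool_pos: [0.4509, -0.0459, 0.1395]
ee_rot: [0.006, 1.0, 0.0, 0.0]
force: [0.5, 0.1, -0.3]
width: 0.998
finger_force: 0.0
```

```bash
python3 -c "
from h import *
c=shot('side','side2',(230,180,400,307),4.7)
go([.452,-.044,.141],89.3)"
```

```text
t 2.8 tcp [ 0.4481 -0.0463  0.135 ] ydir 89.22 tilt [-0.37 -0.03] w 88.3 F [-3.2  0.4 -5.3] ff 0.0
turn share -0.0008
travel units after turn [-0.097  0.058 -0.151]
```

View pics/side2.png

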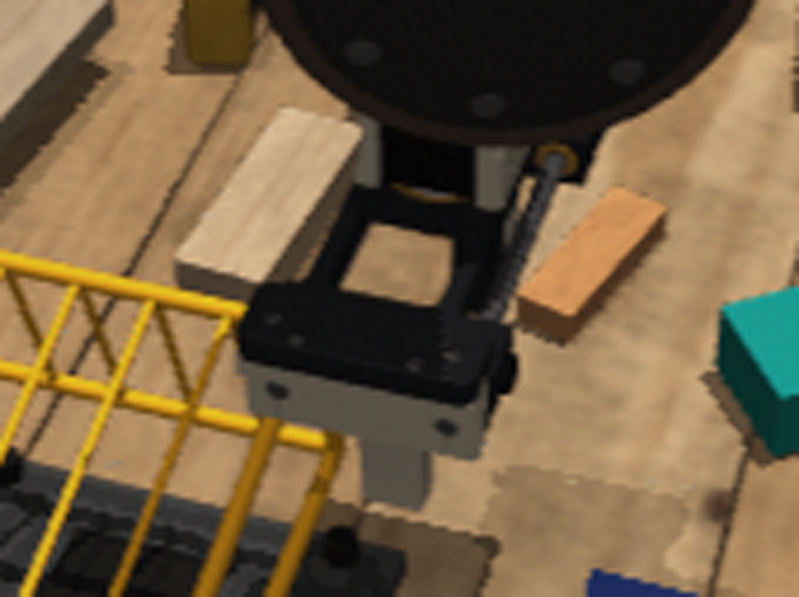

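The picture shows the gripper straddling the bar just off the guard's side, with the block behind it clear. I'll close on the bar.

Request:
arm_command(newtons=25, travel=[[0,0.03,-0.05],[0,0,0],[0,0,0],[0,0,0],[0,0,0],[0,0,0],[0,0,0],[0,0,0]], rot=[[0,0,0],[0,0,0],[0,0,0],[0,0,0],[0,0,0],[0,0,0],[0,0,0],[0,0,0]], claw=[1,1,1,1,1,1,1,1])

```text
time: 3.55
tool_pos: [0.4512, -0.0447, 0.1426]
ee_rot: [0.006, 1.0, 0.0, 0.0]
force: [0.5, 0.9, -0.3]
width: 0.33
finger_force: 0.0
```

```bash
python3 -c "
from h import *
go([.452,-.044,.141],89.3)"
```

```text
t 3.5 tcp [ 0.4512 -0.0447  0.1426] ydir 89.29 tilt [0. 0.] w 29.0 F [ 0.5  0.9 -0.3] ff 0.0
turn share -0.0001
travel units after turn [-0.021  0.018  0.04 ]
```

Not closed yet; keep closing.

Request:
arm_command(travel=[[0,0,0],[0,0,0],[0,0,0],[0,0,0],[0,0,0],[0,0,0],[0,0,0],[0,0,0]], rot=[[0,0,0],[0,0,0],[0,0,0],[0,0,0],[0,0,0],[0,0,0],[0,0,0],[0,0,0]], claw=[1,1,1,1,1,1,1,1])

```text
time: 4.35
tool_pos: [0.4512, -0.0433, 0.1419]
ee_rot: [0.006, 1.0, 0.001, 0.0]
force: [-0.5, 8.8, -4.3]
width: 0.104
finger_force: 25.0
```

Run:
```python
from h import *
go()
p=robot.get_state()["tool_pos"]+[0,0,.019]
r=.196; z=p[2]-.05; a0=np.arctan2(z,np.sqrt(r*r-z*z)); hy=p[1]+r*np.cos(a0); print("elev",np.degrees(a0),"theta",a0-np.arctan2(65,185),"hinge y",hy)
a1=np.arctan2(65,185)+1.9; N=24
a=np.linspace(a0,a1,N+1); P=np.stack([-r*np.cos(a),r*np.sin(a)],1); print((np.diff(P,axis=0)/.04*[1,-1]).round(3).tolist())
```

```text
t 4.3 tcp [ 0.4512 -0.0433  0.1419] ydir 89.26 tilt [0.01 0.13] w 9.2 F [-0.5  8.8 -4.3] ff 25.0
elev 34.47419922293617 theta 0.2638100951884284 hinge y 0.11826534505674838
[[0.198, -0.269], [0.216, -0.255], [0.233, -0.239], [0.249, -0.223], [0.263, -0.205], [0.277, -0.187], [0.289, -0.168], [0.3, -0.148], [0.309, -0.127], [0.317, -0.106], [0.323, -0.084], [0.328, -0.061], [0.332, -0.039], [0.334, -0.016], [0.334, 0.006], [0.333, 0.029], [0.33, 0.052], [0.326, 0.074], [0.32, 0.096], [0.313, 0.118], [0.304, 0.139], [0.294, 0.159], [0.282, 0.179], [0.269, 0.198]]
```

Request:
arm_command(travel=[[0,0.198,-0.269],[0,0.216,-0.255],[0,0.233,-0.239],[0,0.249,-0.223],[0,0.263,-0.205],[0,0.277,-0.187],[0,0.289,-0.168],[0,0.3,-0.148]], rot=[[0,0,0],[0,0,0],[0,0,0],[0,0,0],[0,0,0],[0,0,0],[0,0,0],[0,0,0]], claw=[1,1,1,1,1,1,1,1])

```text
time: 5.15
tool_pos: [0.4532, 0.0362, 0.2117]
ee_rot: [0.006, 1.0, -0.001, 0.001]
force: [6.3, -4.1, -1.8]
width: 0.108
finger_force: 25.0
```

Request:
arm_command(travel=[[0,0.31,-0.12],[0,0.317,-0.1],[0,0.323,-0.08],[0,0.328,-0.058],[0,0.332,-0.037],[0,0.334,-0.015],[0,0.334,0.007],[0,0.333,0.029]], rot=[[0,0,0],[0,0,0],[0,0,0],[0,0,0],[0,0,0],[0,0,0],[0,0,0],[0,0,0]], claw=[1,1,1,1,1,1,1,1])

```text
time: 5.95
tool_pos: [0.4557, 0.1412, 0.2277]
ee_rot: [0.006, 1.0, -0.0, 0.003]
force: [8.3, -4.6, 1.4]
width: 0.101
finger_force: 25.0
```

Request:
arm_command(travel=[[0,0.33,0.052],[0,0.326,0.074],[0,0.32,0.096],[0,0.313,0.118],[0,0.304,0.139],[0,0.294,0.159],[0,0.282,0.179],[0,0.269,0.198]], rot=[[0,0,0],[0,0,0],[0,0,0],[0,0,0],[0,0,0],[0,0,0],[0,0,0],[0,0,0]], claw=[1,1,1,1,1,1,1,1])

```text
time: 6.75
tool_pos: [0.4574, 0.2395, 0.1869]
ee_rot: [0.006, 1.0, 0.001, 0.003]
force: [10.3, -2.1, 2.1]
width: 0.104
finger_force: 25.0
```

Run:
```python
from h import *
go()
p=robot.get_state()["tool_pos"]+[0,0,.019]
print(np.arctan2(p[2]-.05,.1175-p[1])-np.arctan2(65,185))
```

```text
t 6.8 tcp [0.4574 0.2395 0.1869] ydir 89.35 tilt [0.33 0.07] w 9.1 F [10.3 -2.1  2.1] ff 25.0
1.8968165886710988
```

Request:
arm_command(travel=[[0,0.1,0.08],[0,0,0],[0,0,0],[0,0,0],[0,0,0],[0,0,0],[0,0,0],[0,0,0]], rot=[[0,0,0],[0,0,0],[0,0,0],[0,0,0],[0,0,0],[0,0,0],[0,0,0],[0,0,0]], claw=[1,1,-0.5,-0.5,-0.5,-0.5,-0.5,-0.5])

```text
time: 7.55
tool_pos: [0.4546, 0.2423, 0.1813]
ee_rot: [0.006, 1.0, -0.0, -0.0]
force: [0.1, 0.2, -0.3]
width: 0.587
finger_force: 0.0
```

Request:
arm_command(travel=[[0,0,-1],[0,0,-1],[0,0,-1],[0,0,-0.5],[0,-0.9,0],[0,-0.9,0],[0,-0.9,0],[0,-0.9,0]], rot=[[0,0,0],[0,0,0],[0,0,0],[0,0,0],[0,0,0],[0,0,0],[0,0,0],[0,0,0]], claw=[-1,-1,-1,-1,-1,-1,-1,-1])

```text
time: 8.35
tool_pos: [0.4526, 0.0971, 0.3215]
ee_rot: [0.006, 1.0, 0.0, 0.0]
force: [0.7, 0.4, 0.1]
width: 1.001
finger_force: 0.0
```

Request:
arm_command(travel=[[0,-0.95,0],[0,-0.95,0],[0,-0.95,0],[0,-0.95,0],[0,-0.95,0],[0,-0.95,0],[0,-0.95,0],[0,-0.95,0]], rot=[[0,0,0],[0,0,0],[0,0,0],[0,0,0],[0,0,0],[0,0,0],[0,0,0],[0,0,0]], claw=[-1,-1,-1,-1,-1,-1,-1,-1])

```text
time: 9.15
tool_pos: [0.4489, -0.2073, 0.3216]
ee_rot: [0.006, 1.0, 0.0, 0.0]
force: [1.1, 1.0, 0.7]
width: 0.995
finger_force: 0.0
```

Run:
```python
from h import *
go([.548,-.402,.25],-4)
shot("top","top3")
```

```text
t 9.2 tcp [ 0.4489 -0.2073  0.3216] ydir 89.3 tilt [0.02 0.  ] w 87.6 F [1.1 1.  0.7] ff 0.0
turn share -0.9634
travel units after turn [ 4.684 -2.811  1.79 ]
```

View pics/top3.png

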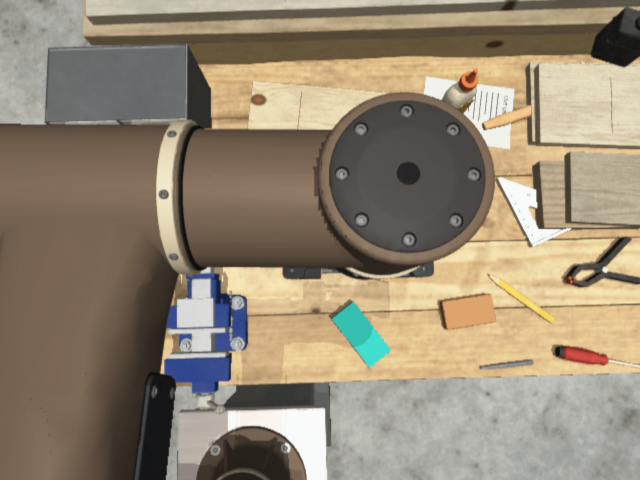

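Request:
arm_command(travel=[[-0.42,-0.81,0.2],[-0.42,-0.81,0.2],[-0.42,-0.81,0.2],[-0.42,-0.81,0.2],[-0.42,-0.8,0.2],[-0.42,-0.8,0.2],[0,0,0],[0,0,0]], rot=[[0,0,0],[0,0,0],[0,0,0],[0,0,0],[0,0,0],[0,0,0],[0,0,-0.0934],[0,0,-0.095]], claw=[-1,-1,-1,-1,-1,-1,-1,-1])

```text
time: 10.0
tool_pos: [0.5475, -0.4015, 0.2713]
ee_rot: [-0.143, 0.99, 0.001, -0.001]
force: [-0.1, 0.6, 0.4]
width: 0.998
finger_force: 0.0
```

Request:
arm_command(travel=[[0,0,0],[0,0,0],[0,0,0],[0,0,0],[0,0,0],[0,0,0],[0,0,0],[0,0,0]], rot=[[0,0,-0.095],[0,0,-0.095],[0,0,-0.095],[0,0,-0.095],[0,0,-0.095],[0,0,-0.095],[0,0,-0.095],[0,0,-0.095]], claw=[-1,-1,-1,-1,-1,-1,-1,-1])

```text
time: 10.8
tool_pos: [0.5477, -0.4004, 0.2731]
ee_rot: [-0.676, 0.737, 0.0, -0.0]
force: [-0.1, 0.5, -0.2]
width: 0.999
finger_force: 0.0
```

Run:
```python
from h import *
print(robot.get_state()["joint_positions"].round(2))
go([.548,-.402,.25],-4)
shot("top","top4",(160,120,480,340),2.5)
shot("side","side4",(160,150,460,370),2.6)
```

```text
[-0.34  0.34  0.09 -0.   -1.32  0.26]
t 10.8 tcp [ 0.5477 -0.4004  0.2731] ydir 175.01 tilt [-0.03  0.02] w 87.9 F [-0.1  0.5 -0.2] ff 0.0
turn share -0.0111
travel units after turn [ 0.041 -0.012  0.577]
```

View pics/top4.png

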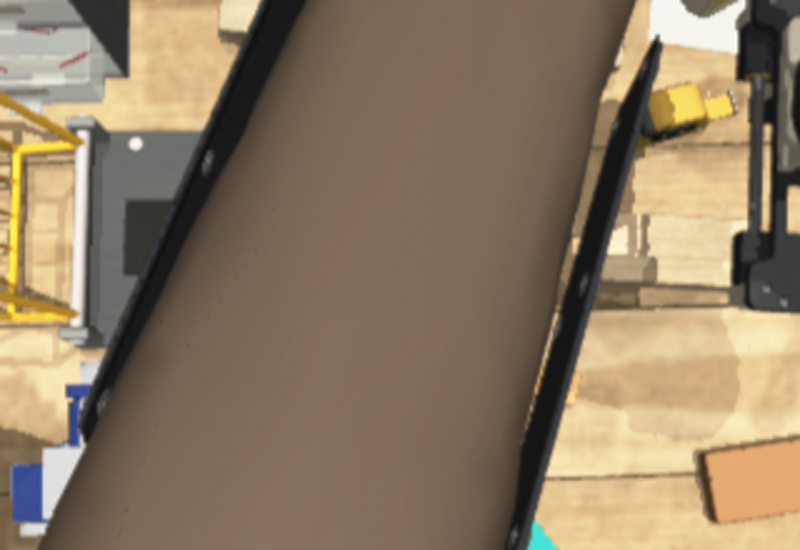

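View pics/side4.png

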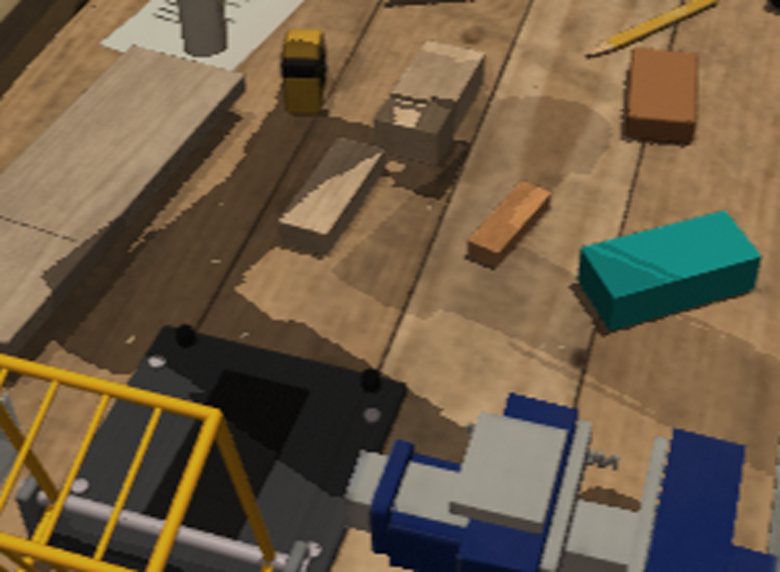

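The guard is up and the bed uncovered. The side crop shows the pad's front edge from (222,371) to (308,388), and the top crop shows its hinge-side edge at u=124, v 200..274. I'll compute the pad from both views.

Run:
```python
from h import *
t=imaging.camera("top"); s=imaging.camera("side")
A=[onz(s,(160+u/2.6,150+v/2.6),.014) for u,v in((222,371),(308,388))]
B=[onz(t,(160+124/2.5,120+v/2.5),.014) for v in(200,274)]
C=[onz(s,(160+u/2.6,150+v/2.6),.010) for u,v in((163,326),(405,381))]
H=[onz(t,(160+u/2.5,120+v/2.5),.05) for u,v in((84,122),(79,335))]
for n,q in zip("ABCH",(A,B,C,H)):
    d=q[0]-q[1]; print(n,np.round(q,4)[:,:2].tolist(),"mid",np.mean(q,0).round(4)[:2],"len",np.linalg.norm(d).round(4),"ang",np.degrees(np.arctan2(d[1],d[0])).round(2))
print("padctr AB",(np.mean(A,0)+np.mean(B,0))/2)
# large block seen now in side (top far/left corner etc.)
L=[onz(s,(160+u/2.6,150+v/2.6),.038) for u,v in((375,122),(427,43),(486,53),(440,133))]
print(np.round(L,4)[:,:2].tolist(),np.mean(L,0))
```

```text
A [[0.6097, -0.0456], [0.5426, -0.0474]] mid [ 0.5762 -0.0465] len 0.0672 ang 1.5
B [[0.6104, 0.0849], [0.5431, 0.0848]] mid [0.5767 0.0849] len 0.0674 ang 0.05
C [[0.673, -0.0792], [0.477, -0.0764]] mid [ 0.575  -0.0778] len 0.1961 ang -0.81
H [[0.6725, 0.1109], [0.4855, 0.1142]] mid [0.579  0.1126] len 0.187 ang -1.02
padctr AB [0.57645345 0.01919484 0.014     ]
[[0.5802, -0.332], [0.5692, -0.4596], [0.5117, -0.4588], [0.5212, -0.3325]] [ 0.54556953 -0.39572907  0.038     ]
```

Request:
arm_command(travel=[[0,0,0.9],[0,0,0.9],[0,0,0.9],[0,0,0.9],[0,0,0.9],[0,0,0.9],[0,0,0.8],[0,0,0.47]], rot=[[0,0,-0.006],[0,0,0],[0,0,0],[0,0,0],[0,0,0],[0,0,0],[0,0,0],[0,0,0]], claw=[-1,-1,-1,-1,-1,-1,-1,-1])

```text
time: 11.8
tool_pos: [0.5462, -0.3999, 0.0036]
ee_rot: [-0.675, 0.738, 0.002, -0.001]
force: [-0.1, -0.0, -0.7]
width: 1.0
finger_force: 0.0
```

Request:
arm_command(newtons=30, travel=[[0,0,0],[0,0,0],[0,0,0],[0,0,0],[0,0,0],[0,0,0],[0,0,0],[0,0,0]], rot=[[0,0,0],[0,0,0],[0,0,0],[0,0,0],[0,0,0],[0,0,0],[0,0,0],[0,0,0]], claw=[1,1,1,1,1,1,1,1])

```text
time: 12.6
tool_pos: [0.5486, -0.401, 0.0084]
ee_rot: [-0.677, 0.736, -0.001, 0.0]
force: [0.7, 0.9, 6.6]
width: 0.688
finger_force: 30.0
```

Run:
```python
from h import *
go([.576,.019,.12],-1.1)
s=imaging.camera("side"); cv2.imwrite("pics/s5.png",cv2.resize(s["color"][140:240,250:400,::-1],None,fx=5,fy=5))
```

```text
t 12.6 tcp [ 0.5486 -0.401   0.0084] ydir 175.19 tilt [ 0.14 -0.07] w 60.6 F [0.7 0.9 6.6] ff 30.0
turn share -0.0413
travel units after turn [-10.508  -0.489  -2.8  ]
```

View pics/s5.png

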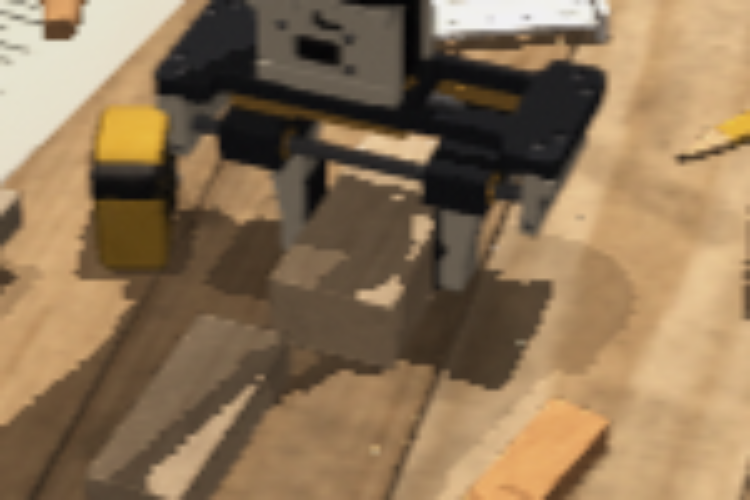

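Request:
arm_command(travel=[[0,0,-0.5],[0,0,-1],[0,0,-1],[0,0,-0.5],[-0.9,-0.04,0],[-0.9,-0.04,0],[-0.9,-0.04,0],[-0.9,-0.04,0]], rot=[[0,0,0],[0,0,-0.0413],[0,0,0],[0,0,0],[0,0,0],[0,0,0],[0,0,0],[0,0,0]], claw=[1,1,1,1,1,1,1,1])

```text
time: 13.45
tool_pos: [0.5562, -0.2554, 0.1268]
ee_rot: [-0.7, 0.714, 0.0, 0.0]
force: [0.9, 0.2, -2.6]
width: 0.691
finger_force: 30.0
```

Request:
arm_command(travel=[[-0.9,-0.04,0],[-0.9,-0.04,0],[-0.9,-0.04,0],[-0.9,-0.04,0],[-0.9,-0.04,0],[-0.9,-0.04,0],[-0.9,-0.04,0],[0,0,0]], rot=[[0,0,0],[0,0,0],[0,0,0],[0,0,0],[0,0,0],[0,0,0],[0,0,0],[0,0,0]], claw=[1,1,1,1,1,1,1,1])

```text
time: 14.25
tool_pos: [0.573, -0.0015, 0.1269]
ee_rot: [-0.701, 0.713, 0.0, 0.001]
force: [-0.2, -0.4, -1.9]
width: 0.687
finger_force: 30.0
```

Run:
```python
from h import *
go([.576,.018,.045],-1.1)
```

```text
t 14.2 tcp [ 0.573  -0.0015  0.1269] ydir 179.08 tilt [0.05 0.05] w 60.5 F [-0.2 -0.4 -1.9] ff 30.0
turn share 0.002
travel units after turn [-0.487 -0.064  2.049]
```

Move to z=0.045 (about 22 mm above the pad) and look.

Request:
arm_command(travel=[[-0.487,-0.064,0],[0,0,0.5],[0,0,0.5],[0,0,0.5],[0,0,0.5],[0,0,0.05],[0,0,0],[0,0,0]], rot=[[0,0,0],[0,0,0],[0,0,0],[0,0,0],[0,0,0],[0,0,0],[0,0,0],[0,0,0]], claw=[1,1,1,1,1,1,1,1])

```text
time: 15.05
tool_pos: [0.5764, 0.0144, 0.0458]
ee_rot: [-0.7, 0.714, -0.0, 0.001]
force: [1.0, -0.5, -1.1]
width: 0.694
finger_force: 30.0
```

Run:
```python
from h import *
go([.576,.018,.0224],-1.1)
shot("side","s6",(180,230,340,370),4.2)
```

```text
t 15.1 tcp [0.5764 0.0144 0.0458] ydir 178.9 tilt [0.08 0.02] w 61.1 F [ 1.  -0.5 -1.1] ff 30.0
turn share 0.0
travel units after turn [-0.089  0.012  0.584]
```

View pics/s6.png

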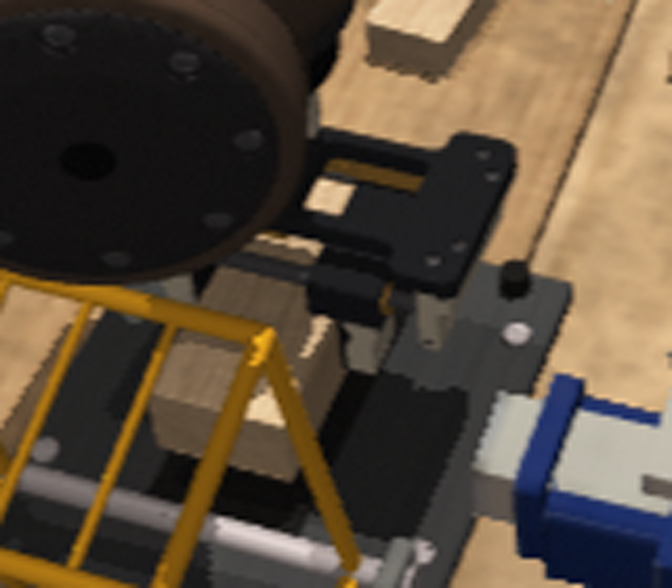

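The side view shows the block held above the pad, its hinge-side top edge from crop (150,400) to (298,432).

Run:
```python
from h import *
s=imaging.camera("side"); z=robot.get_state()["tool_pos"][2]-.0084+.038
E=[onz(s,(180+u/4.2,230+v/4.2),z) for u,v in((151,400),(298,432))]
print(np.round(E,4),np.mean(E,0))
go([.576,.019,.0224],-1.1)
```

```text
[[0.6028 0.0834 0.0755]
 [0.5404 0.0821 0.0755]] [0.57162008 0.08271994 0.07550413]
t 15.2 tcp [0.5764 0.0146 0.0459] ydir 178.91 tilt [0.11 0.03] w 61.0 F [ 0.3 -0.2 -1.8] ff 30.0
turn share 0.0001
travel units after turn [-0.11   0.014  0.588]
```

Request:
arm_command(travel=[[-0.035,-0.04,0.2],[0,0,0.2],[0,0,0.1],[0,0,0.05],[0,0,0.03],[0,0,0],[0,0,0],[0,0,0]], rot=[[0,0,0],[0,0,0],[0,0,0],[0,0,0],[0,0,0],[0,0,0],[0,0,0],[0,0,0]], claw=[1,1,1,1,1,1,1,1])

```text
time: 15.95
tool_pos: [0.5766, 0.0157, 0.0224]
ee_rot: [-0.7, 0.714, 0.0, -0.0]
force: [-6.1, 0.9, 11.6]
width: 0.69
finger_force: 30.0
```

Run:
```python
from h import *
go([.578,.016,.0224],-1.1)
```

```text
t 15.9 tcp [0.5766 0.0157 0.0224] ydir 178.92 tilt [-0.05 -0.02] w 60.7 F [-6.1  0.9 11.6] ff 30.0
turn share 0.0002
travel units after turn [-0.009 -0.034 -0.001]
```

Request:
arm_command(travel=[[0,0,0],[0,0,0],[0,0,0],[0,0,0],[0,0,-0.3],[0,0,-1],[0,0,-1],[0,0,-1]], rot=[[0,0,0],[0,0,0],[0,0,0],[0,0,0],[0,0,0],[0,0,0],[0,0,0],[0,0,0]], claw=[-1,-1,-1,-1,-1,-1,-1,-1])

```text
time: 16.75
tool_pos: [0.5772, 0.0157, 0.1558]
ee_rot: [-0.7, 0.714, -0.0, -0.0]
force: [0.9, 0.2, -0.2]
width: 0.999
finger_force: 0.0
```

Request:
arm_command(travel=[[0.9,0,-0.2],[0.95,0,0],[0.95,0,0],[0.95,0,0],[0.95,0,0],[0.95,0,0],[0.95,0,0],[0,0,0]], rot=[[0,0,0.0322],[0,0,0.0322],[0,0,0],[0,0,0],[0,0,0],[0,0,0],[0,0,0],[0,0,0]], claw=[-1,-1,-1,-1,-1,-1,-1,-1])

```text
time: 17.55
tool_pos: [0.5503, -0.2504, 0.1622]
ee_rot: [-0.662, 0.75, -0.0, -0.0]
force: [0.6, 0.8, -0.7]
width: 1.0
finger_force: 0.0
```

Run:
```python
from h import *
go([.594,-.2605,.005],-6.9)
shot("side","s7",(160,180,360,330),4)
```

```text
t 17.6 tcp [ 0.5503 -0.2504  0.1622] ydir 172.91 tilt [ 0.   -0.03] w 88.0 F [ 0.6  0.8 -0.7] ff 0.0
turn share -0.0022
travel units after turn [ 0.118 -1.115  3.929]
```

View pics/s7.png

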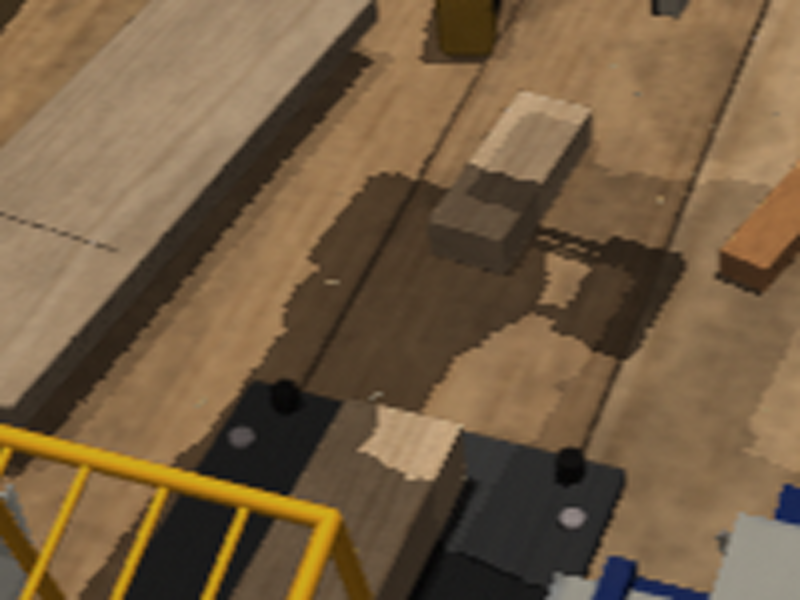

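The large block stands on the pad with its front top edge from crop (350,402) to (463,430). The middle block's top corners are about (431,221), (522,92), (592,108) and (503,243).

Run:
```python
from h import *
s=imaging.camera("side"); f=lambda P,z:np.array([onz(s,(160+u/4,180+v/4),z)[:2] for u,v in P])
L=f([(350,402),(463,430)],.052); M=f([(431,221),(522,92),(592,108),(503,243)],.026)
print(L.round(4).tolist(),L.mean(0),M.round(4).tolist(),M.mean(0))
t=imaging.camera("top"); cv2.imwrite("pics/t7.png",cv2.resize(t["color"][150:270,160:400,::-1],None,fx=3.3,fy=3.3))
```

```text
[[0.6009, -0.045], [0.5437, -0.0428]] [ 0.57228473 -0.04386502] [[0.6204, -0.1999], [0.6087, -0.3166], [0.5658, -0.3136], [0.5778, -0.194]] [ 0.59318148 -0.25601518]
```

View pics/t7.png

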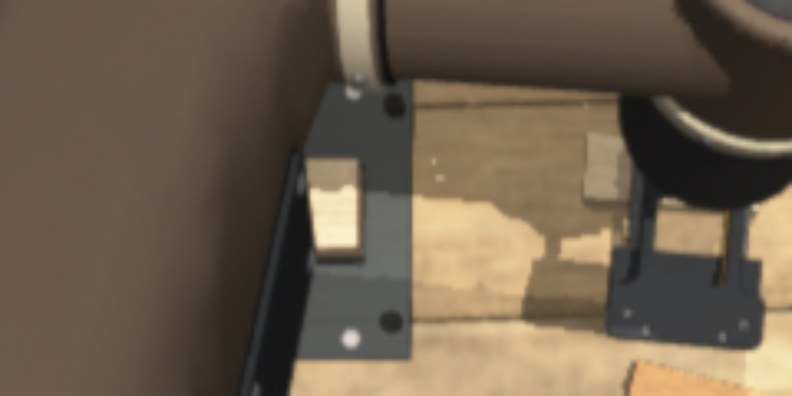

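Request:
arm_command(travel=[[0.06,-0.55,0],[0.06,-0.56,0],[0,0,0.9],[0,0,0.9],[0,0,0.9],[0,0,0.8],[0,0,0.4],[0,0,0]], rot=[[0,0,0],[0,0,0],[0,0,0],[0,0,0],[0,0,0],[0,0,0],[0,0,0],[0,0,0]], claw=[-1,-1,-1,-1,-1,-1,-1,-1])

```text
time: 18.5
tool_pos: [0.5932, -0.2551, 0.003]
ee_rot: [-0.664, 0.748, 0.002, -0.001]
force: [0.3, -0.1, 0.5]
width: 1.0
finger_force: 0.0
```

Run:
```python
from h import *
t=imaging.camera("top"); f=lambda P,z:np.array([onz(t,(160+u/3.3,150+v/3.3),z)[:2] for u,v in P])
for P,z in(([(359,160),(361,247)],.052),([(412,80),(410,357)],.010)): q=f(P,z); print(q.round(4).tolist(),q.mean(0).round(4))
go([.594,-.2605,.005],-6.9)
```

```text
[[0.6014, -0.0525], [0.5436, -0.053]] [ 0.5725 -0.0527]
[[0.6663, -0.085], [0.4748, -0.0801]] [ 0.5706 -0.0826]
t 18.6 tcp [ 0.5945 -0.2556  0.0049] ydir 173.21 tilt [-0.12  0.01] w 88.4 F [0.5 0.6 0.3] ff 0.0
turn share 0.0012
travel units after turn [ 0.124 -0.003 -0.003]
```

Request:
arm_command(newtons=25, travel=[[0.1,0,0],[0,0,0],[0,0,0],[0,0,0],[0,0,0],[0,0,0],[0,0,0],[0,0,0]], rot=[[0,0,0],[0,0,0],[0,0,0],[0,0,0],[0,0,0],[0,0,0],[0,0,0],[0,0,0]], claw=[1,1,1,1,1,1,1,1])

```text
time: 19.35
tool_pos: [0.5944, -0.2608, 0.0058]
ee_rot: [-0.663, 0.748, -0.0, 0.0]
force: [-0.5, -0.1, 2.5]
width: 0.515
finger_force: 24.9
```

Run:
```python
from h import *
go([.5768,.018,.12],-1.1)
```

```text
t 19.4 tcp [ 0.5944 -0.2608  0.0058] ydir 173.11 tilt [ 0.02 -0.01] w 45.3 F [-0.5 -0.1  2.5] ff 24.9
turn share -0.0643
travel units after turn [-6.961  0.572 -2.857]
```

Request:
arm_command(travel=[[0,0,-0.7],[0,0,-1],[0,0,-1],[0,0,-0.16],[-0.9,0.074,0],[-0.9,0.074,0],[-0.9,0.074,0],[-0.9,0.074,0]], rot=[[0,0,0],[0,0,-0.0322],[0,0,-0.0322],[0,0,0],[0,0,0],[0,0,0],[0,0,0],[0,0,0]], claw=[1,1,1,1,1,1,1,1])

```text
time: 20.15
tool_pos: [0.5844, -0.1153, 0.1192]
ee_rot: [-0.7, 0.714, 0.0, -0.0]
force: [1.2, -0.4, -0.6]
width: 0.513
finger_force: 24.9
```

Request:
arm_command(travel=[[-0.9,0.074,0],[-0.9,0.074,0],[-0.9,0.074,0],[-0.6,0.05,0],[0,0,0],[0,0,0],[0,0,0],[0,0,0]], rot=[[0,0,0],[0,0,0],[0,0,0],[0,0,0],[0,0,0],[0,0,0],[0,0,0],[0,0,0]], claw=[1,1,1,1,1,1,1,1])

```text
time: 20.95
tool_pos: [0.5766, 0.0148, 0.1196]
ee_rot: [-0.7, 0.714, 0.0, -0.0]
force: [-0.1, 0.4, -1.0]
width: 0.516
finger_force: 24.9
```

Run:
```python
from h import *
go([.5769,.0157,.058],-1.1)
```

```text
t 20.9 tcp [0.5766 0.0148 0.1196] ydir 178.83 tilt [-0.03 -0.01] w 45.4 F [-0.1  0.4 -1. ] ff 24.9
turn share -0.0007
travel units after turn [-0.023 -0.007  1.54 ]
```

Request:
arm_command(travel=[[-0.02,0,0.4],[0,0,0.4],[0,0,0.3],[0,0,0.2],[0,0,0.15],[0,0,0.07],[0,0,0.04],[0,0,0]], rot=[[0,0,0],[0,0,0],[0,0,0],[0,0,0],[0,0,0],[0,0,0],[0,0,0],[0,0,0]], claw=[1,1,1,1,1,1,1,1])

```text
time: 21.75
tool_pos: [0.5771, 0.0165, 0.0579]
ee_rot: [-0.7, 0.714, -0.0, 0.0]
force: [0.7, 0.1, -0.4]
width: 0.513
finger_force: 24.9
```

Run:
```python
from h import *
go([.5769,.0157,.058],-1.1)
```

```text
t 21.8 tcp [0.5771 0.0165 0.0579] ydir 178.92 tilt [0.04 0.01] w 45.1 F [ 0.7  0.1 -0.4] ff 24.9
turn share 0.0002
travel units after turn [ 0.02   0.005 -0.002]
```

Request:
arm_command(travel=[[0.015,0,0.03],[0,0,0],[0,0,0],[0,0,0],[0,0,0],[0,0,-0.5],[0,0,-1],[0,0,-1]], rot=[[0,0,0],[0,0,0],[0,0,0],[0,0,0],[0,0,0],[0,0,0],[0,0,0],[0,0,0]], claw=[1,1,-1,-1,-1,-1,-1,-1])

```text
time: 22.55
tool_pos: [0.5762, 0.0155, 0.1567]
ee_rot: [-0.7, 0.714, 0.0, -0.001]
force: [1.4, 0.8, 0.1]
width: 0.975
finger_force: 0.0
```

Request:
arm_command(travel=[[0.9,0.4,0],[0.9,0.4,0],[0.9,0.4,0],[0.9,0.4,0],[0.9,0.4,0],[0.9,0.4,0],[0.9,0.4,0],[0.9,0.4,0]], rot=[[0,0,0],[0,0,0],[0,0,0],[0,0,0],[0,0,0],[0,0,0],[0,0,0],[0,0,0]], claw=[-0.2,-0.2,-0.2,-0.2,-0.2,-0.2,-0.2,-0.2])

```text
time: 23.35
tool_pos: [0.4424, -0.271, 0.1564]
ee_rot: [-0.7, 0.714, -0.0, 0.0]
force: [1.2, -1.2, 0.0]
width: 0.601
finger_force: 0.0
```

Request:
arm_command(travel=[[0,0,0],[0,0,0],[0,0,0],[0,0,0],[0,0,0],[0,0,0],[0,0,0],[0,0,0]], rot=[[0,0,0.0811],[0,0,0.0811],[0,0,0],[0,0,0],[0,0,0],[0,0,0],[0,0,0],[0,0,0]], claw=[-0.2,-0.2,-0.2,-0.2,-0.2,-0.2,-0.2,-0.2])

```text
time: 24.15
tool_pos: [0.4434, -0.2695, 0.1563]
ee_rot: [-0.604, 0.797, 0.0, -0.0]
force: [-0.3, 0.0, -0.4]
width: 0.595
finger_force: 0.0
```

Run:
```python
from h import *
go([.443,-.270,.004],-15.7)
s=imaging.camera("side"); im=s["color"].astype(int); g=cv2.cvtColor(s["color"],cv2.COLOR_RGB2HSV)
# small block top (orange) in the side view; hue/sat mask
m=((g[:,:,0]<16)&(g[:,:,1]>120)&(g[:,:,2]>60)).astype(np.uint8); m[:,:320]=0;m[:,385:]=0;m[:205]=0;m[270:]=0
cs,_=cv2.findContours(m,cv2.RETR_EXTERNAL,cv2.CHAIN_APPROX_NONE)
for k in cs:
    if cv2.contourArea(k)>40: print(cv2.boundingRect(k),cv2.contourArea(k),cv2.approxPolyDP(k,2,True).reshape(-1,2).tolist())
```

```text
t 24.1 tcp [ 0.4434 -0.2695  0.1563] ydir 164.36 tilt [-0. -0.] w 52.3 F [-0.3  0.  -0.4] ff 0.0
turn share 0.0006
travel units after turn [0.013 0.006 3.807]
(340, 218, 32, 35) 480.5 [[369, 218], [366, 221], [359, 220], [340, 241], [340, 248], [351, 252], [351, 247], [359, 238], [358, 243], [364, 240], [371, 229], [371, 223], [367, 221]]
```

Run:
```python
from h import *
s=imaging.camera("side")
q=np.array([onz(s,p,.018)[:2] for p in((340,243),(361.9,219.8),(371.5,223.5),(350.7,246.5))]); print(q.round(4).tolist(),q.mean(0))
```

```text
[[0.468, -0.2264], [0.4401, -0.3123], [0.417, -0.3058], [0.4436, -0.222]] [ 0.44217709 -0.26660887]
```

Request:
arm_command(travel=[[0.03,0,0.9],[0,0,0.9],[0,0,0.9],[0,0,0.6],[0,0,0.4],[0,0,0.1],[0,0,0],[0,0,0]], rot=[[0,0,0],[0,0,0],[0,0,0],[0,0,0],[0,0,0],[0,0,0],[0,0,0],[0,0,0]], claw=[-0.2,-0.2,-0.2,-0.2,-0.2,-0.2,-0.2,-0.2])

```text
time: 25.05
tool_pos: [0.4437, -0.271, 0.0051]
ee_rot: [-0.604, 0.797, -0.001, 0.0]
force: [0.1, -0.2, 0.7]
width: 0.603
finger_force: 0.0
```

Request:
arm_command(newtons=20, travel=[[0,0,0],[0,0,0],[0,0,0],[0,0,0],[0,0,0],[0,0,0],[0,0,0],[0,0,0]], rot=[[0,0,0],[0,0,0],[0,0,0],[0,0,0],[0,0,0],[0,0,0],[0,0,0],[0,0,0]], claw=[1,1,1,1,1,1,1,1])

```text
time: 25.85
tool_pos: [0.4432, -0.2709, 0.0048]
ee_rot: [-0.604, 0.797, -0.0, 0.0]
force: [-1.1, 1.5, 6.0]
width: 0.338
finger_force: 20.0
```

Run:
```python
from h import *
go([.5768,.0155,.15],-1.1)
```

```text
t 25.9 tcp [ 0.4432 -0.2709  0.0048] ydir 164.32 tilt [ 0.03 -0.01] w 29.7 F [-1.1  1.5  6. ] ff 20.0
turn share -0.162
travel units after turn [-7.222 -3.204 -3.63 ]
```

Request:
arm_command(travel=[[0,0,-0.6],[0,0,-1],[0,0,-1],[0,0,-1],[-0.9,-0.4,0],[-0.9,-0.4,0],[-0.9,-0.4,0],[-0.9,-0.4,0]], rot=[[0,0,0],[0,0,-0.081],[0,0,-0.081],[0,0,0],[0,0,0],[0,0,0],[0,0,0],[0,0,0]], claw=[1,1,1,1,1,1,1,1])

```text
time: 26.65
tool_pos: [0.51, -0.1268, 0.1484]
ee_rot: [-0.7, 0.714, -0.0, 0.0]
force: [0.6, -0.5, 0.4]
width: 0.341
finger_force: 20.0
```

Request:
arm_command(travel=[[-0.9,-0.4,0],[-0.9,-0.4,0],[-0.9,-0.4,0],[-0.9,-0.4,0],[0,0,0],[0,0,0],[0,0,0],[0,0,0]], rot=[[0,0,0],[0,0,0],[0,0,0],[0,0,0],[0,0,0],[0,0,0],[0,0,0],[0,0,0]], claw=[1,1,1,1,1,1,1,1])

```text
time: 27.45
tool_pos: [0.576, 0.0137, 0.1483]
ee_rot: [-0.7, 0.714, 0.0, -0.0]
force: [0.1, 0.2, -0.5]
width: 0.341
finger_force: 20.0
```

Run:
```python
from h import *
go([.5768,.0157,.083],-1.1)
```

```text
t 27.4 tcp [0.576  0.0137 0.1483] ydir 178.83 tilt [-0.02 -0.  ] w 30.0 F [ 0.1  0.2 -0.5] ff 20.0
turn share -0.0008
travel units after turn [-0.05  -0.018  1.631]
```

Request:
arm_command(travel=[[-0.04,-0.018,0.4],[0,0,0.4],[0,0,0.3],[0,0,0.2],[0,0,0.15],[0,0,0.12],[0,0,0.06],[0,0,0.02]], rot=[[0,0,0],[0,0,0],[0,0,0],[0,0,0],[0,0,0],[0,0,0],[0,0,0],[0,0,0]], claw=[1,1,1,1,1,1,1,1])

```text
time: 28.25
tool_pos: [0.5774, 0.0161, 0.0828]
ee_rot: [-0.7, 0.714, -0.0, 0.0]
force: [-3.7, 1.2, 8.1]
width: 0.341
finger_force: 20.0
```

Run:
```python
from h import *
go([.5768,.0157,.083],-1.1)
```

```text
t 28.2 tcp [0.5774 0.0161 0.0828] ydir 178.9 tilt [ 0.02 -0.01] w 30.1 F [-3.7  1.2  8.1] ff 20.0
turn share 0.0
travel units after turn [ 0.011  0.016 -0.006]
```

Request:
arm_command(travel=[[0,0,0],[0,0,0],[0,0,0],[0,0,-0.3],[0,0,-1],[0,0,-1],[0,0,-1],[0,0,0]], rot=[[0,0,0],[0,0,0],[0,0,0],[0,0,0],[0,0,0],[0,0,0],[0,0,0],[0,0,0]], claw=[-0.3,-0.3,-0.3,-0.3,-0.3,-0.3,-0.3,-0.3])

```text
time: 29.05
tool_pos: [0.5806, 0.0166, 0.2217]
ee_rot: [-0.701, 0.714, -0.003, 0.005]
force: [0.4, 0.3, -0.6]
width: 0.649
finger_force: 0.0
```

Request:
arm_command(travel=[[0.95,0.4,0],[0.95,0.4,0],[0.95,0.4,0],[0.95,0.4,0],[0.95,0.4,0],[0.95,0.4,0],[0.95,0.4,0],[0.95,0.4,0]], rot=[[0,0,0],[0,0,0],[0,0,0],[0,0,0],[0,0,0],[0,0,0],[0,0,0],[0,0,0]], claw=[-1,-1,-1,-1,-1,-1,-1,-1])

```text
time: 29.85
tool_pos: [0.4426, -0.2867, 0.2153]
ee_rot: [-0.7, 0.714, -0.001, 0.0]
force: [0.8, -0.9, -0.7]
width: 0.995
finger_force: 0.0
```

Request:
arm_command(travel=[[0.95,0.4,0],[0.95,0.4,0],[0.95,0.4,0],[0.95,0.4,0],[0.95,0.4,0],[0.95,0.4,0],[0.95,0.4,0],[0,0,0]], rot=[[0,0,0],[0,0,0],[0,0,0],[0,0,0],[0,0,0],[0,0,0],[0,0,0],[0,0,0]], claw=[-1,-1,-1,-1,-1,-1,-1,-1])

```text
time: 30.65
tool_pos: [0.3239, -0.5526, 0.2142]
ee_rot: [-0.699, 0.715, 0.0, -0.0]
force: [-0.9, 0.9, -0.9]
width: 0.997
finger_force: 0.0
```

Run:
```python
from h import *
go()
t=imaging.camera("top"); s=imaging.camera("side")
a=cv2.resize(t["color"][170:270,180:290,::-1],(400,364),interpolation=cv2.INTER_CUBIC); b=cv2.resize(s["color"][240:340,170:280,::-1],(400,364),interpolation=cv2.INTER_CUBIC)
cv2.imwrite("pics/both.png",np.clip(np.hstack([a,b])*1.4,0,255).astype(np.uint8))
```

```text
t 30.6 tcp [ 0.3239 -0.5526  0.2142] ydir 178.67 tilt [-0.05 -0.03] w 87.8 F [-0.9  0.9 -0.9] ff 0.0
```

View pics/both.png

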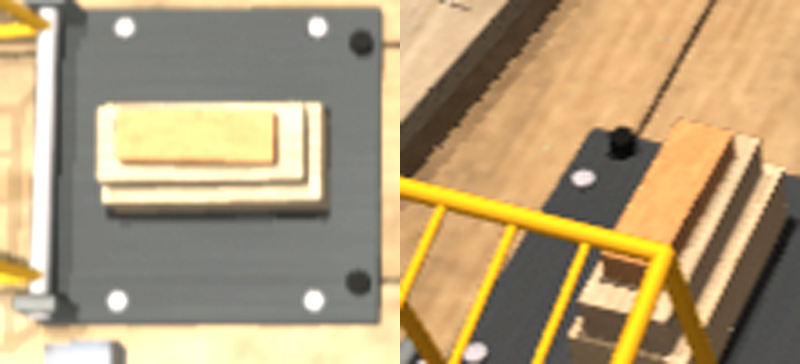

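The combined view shows all three blocks stacked squarely. In the top half, L spans (103..326, 103..203), M (97..306, 103..182) and S (115..276, 108..164). I'll undo the parallax with numbers.

Run:
```python
from h import *
t=imaging.camera("top"); k=400/110
for n,z,(l,r,tp,b) in(("L",.052,(103,326,103,203)),("M",.078,(97,306,102,182)),("S",.096,(115,276,107,164))):
    A=onz(t,(180+l/k,170+tp/k),z)[:2]; B=onz(t,(180+r/k,170+b/k),z)[:2]; print(n,((A+B)/2).round(4),(A-B).round(4))
P=[onz(t,(180+u/k,170+v/k),.01)[:2] for u,v in((124,27),(317,27),(117,300),(314,300))]; print("bolts ctr",np.mean(P,0),np.round(P,4).tolist())
# colour-based boxes for check: small block orange
h=cv2.cvtColor(t["color"],cv2.COLOR_RGB2HSV)[170:270,180:290]; print(h[40,50],h[45,77],h[54,50])
```

```text
L [0.5734 0.0124] [0.0639 0.1317]
M [0.5747 0.015 ] [0.0503 0.1202]
S [0.5747 0.0149] [0.0353 0.0908]
bolts ctr [0.5759846  0.01762145] [[0.6634, 0.0757], [0.66, -0.0448], [0.492, 0.0801], [0.4886, -0.0405]]
[ 16 125 232] [ 17  78 220] [ 19  76 228]
```

Request:
arm_command(travel=[[-0.95,-0.39,-0.33],[-0.95,-0.39,-0.33],[-0.95,-0.39,-0.33],[-0.95,-0.39,-0.33],[-0.95,-0.39,-0.33],[-0.95,-0.39,-0.33],[-0.95,-0.39,-0.33],[-0.95,-0.39,-0.33]], rot=[[0,0,0],[0,0,0],[0,0,0],[0,0,0],[0,0,0],[0,0,0],[0,0,0],[0,0,0]], claw=[-1,-1,-1,-1,-1,-1,-1,-1])

```text
time: 31.6
tool_pos: [0.4572, -0.2447, 0.3213]
ee_rot: [-0.701, 0.713, -0.001, 0.001]
force: [1.6, -1.0, 0.5]
width: 1.005
finger_force: 0.0
```

Request:
arm_command(travel=[[0,0,0],[0,0,0],[0,0,0],[0,0,0],[0,0,0],[0,0,0],[0,0,0],[0,0,0]], rot=[[0,0,0.095],[0,0,0.095],[0,0,0.095],[0,0,0.095],[0,0,0.095],[0,0,0.095],[0,0,0.095],[0,0,0.095]], claw=[-1,-1,-1,-1,-1,-1,-1,-1])

```text
time: 32.4
tool_pos: [0.4568, -0.2463, 0.3205]
ee_rot: [-0.176, 0.984, -0.0, 0.001]
force: [0.3, -0.0, 0.5]
width: 0.996
finger_force: 0.0
```

Request:
arm_command(travel=[[0,0,0],[0,0,0],[0,0,0],[0,0.95,0],[0,0.95,0],[0,0.95,0],[0,0.95,0],[0,0.95,0]], rot=[[0,0,0.079],[0,0,0.079],[0,0,0.079],[0,0,0],[0,0,0],[0,0,0],[0,0,0],[0,0,0]], claw=[-1,-1,-1,-1,-1,-1,-1,-1])

```text
time: 33.2
tool_pos: [0.4589, -0.0552, 0.3206]
ee_rot: [0.007, 1.0, 0.0, 0.001]
force: [0.0, 0.3, 0.5]
width: 1.003
finger_force: 0.0
```

Run:
```python
from h import *
go([.456,.241,.32],88.9)
# where is the handle knob now (black dot at bar end)?
t=imaging.camera("top"); print(proj(t,[.430,.241,.204]),proj(t,[.505,.241,.204]))
```

```text
t 33.2 tcp [ 0.4589 -0.0552  0.3206] ydir 89.25 tilt [0.09 0.03] w 88.3 F [0.  0.3 0.5] ff 0.0
turn share 0.0039
travel units after turn [0.216 7.403 0.019]
[ 94.88102506 278.31271316] [ 96.14912436 236.49558194]
```

Request:
arm_command(travel=[[0.027,0.925,0],[0.027,0.925,0],[0.027,0.925,0],[0.027,0.925,0],[0.027,0.925,0],[0.027,0.925,0],[0.027,0.925,0],[0.027,0.925,0]], rot=[[0,0,0.004],[0,0,0],[0,0,0],[0,0,0],[0,0,0],[0,0,0],[0,0,0],[0,0,0]], claw=[-1,-1,-1,-1,-1,-1,-1,-1])

```text
time: 34.05
tool_pos: [0.4558, 0.2407, 0.3207]
ee_rot: [0.009, 1.0, 0.001, 0.0]
force: [-0.3, 0.0, 0.0]
width: 1.001
finger_force: 0.0
```

Request:
arm_command(travel=[[0,0,0.7],[0,0,0.7],[0,0,0.7],[0,0,0.7],[0,0,0.45],[0,0,0.15],[0,0,0],[0,0,0]], rot=[[0,0,0],[0,0,0],[0,0,0],[0,0,0],[0,0,0],[0,0,0],[0,0,0],[0,0,0]], claw=[-0.3,-0.3,-0.3,-0.3,-0.3,-0.3,-0.3,-0.3])

```text
time: 34.85
tool_pos: [0.4574, 0.2393, 0.1852]
ee_rot: [0.01, 1.0, 0.001, 0.001]
force: [-0.6, 0.3, -0.0]
width: 0.649
finger_force: 0.0
```

Run:
```python
from h import *
go([.456,.241,.184],88.9)
```

```text
t 34.9 tcp [0.4574 0.2393 0.1852] ydir 88.85 tilt [0.09 0.06] w 57.1 F [-0.6  0.3 -0. ] ff 0.0
turn share -0.0005
travel units after turn [0.035 0.042 0.03 ]
```

Request:
arm_command(newtons=25, travel=[[0,0,0],[0,0,0],[0,0,0],[0,0,0],[0,0,0],[0,0,0],[0,0,0],[0,0,0]], rot=[[0,0,0],[0,0,0],[0,0,0],[0,0,0],[0,0,0],[0,0,0],[0,0,0],[0,0,0]], claw=[1,1,1,1,1,1,1,1])

```text
time: 35.65
tool_pos: [0.4573, 0.2396, 0.1842]
ee_rot: [0.01, 1.0, 0.001, 0.0]
force: [-2.2, 4.8, 1.2]
width: 0.103
finger_force: 25.0
```

Run:
```python
from h import *
go()
r=.196; b=np.arctan2(65,185)
a=np.linspace(b+1.9,b,33); P=np.stack([-r*np.cos(a),r*np.sin(a)],1); print((np.diff(P,axis=0)/.04*[1,-1]).round(3).tolist()); print("end",.1175+P[-1,0],.05+P[-1,1]-.019,"start",.1175+P[0,0],.05+P[0,1]-.019)
```

```text
t 35.6 tcp [0.4573 0.2396 0.1842] ydir 88.81 tilt [0.04 0.1 ] w 9.0 F [-2.2  4.8  1.2] ff 25.0
[[-0.234, -0.173], [-0.244, -0.159], [-0.253, -0.144], [-0.261, -0.129], [-0.268, -0.113], [-0.274, -0.097], [-0.279, -0.081], [-0.284, -0.064], [-0.287, -0.047], [-0.289, -0.03], [-0.291, -0.013], [-0.291, 0.005], [-0.29, 0.022], [-0.288, 0.039], [-0.285, 0.056], [-0.282, 0.073], [-0.277, 0.089], [-0.271, 0.106], [-0.264, 0.122], [-0.257, 0.137], [-0.248, 0.152], [-0.239, 0.167], [-0.228, 0.18], [-0.217, 0.194], [-0.205, 0.206], [-0.193, 0.218], [-0.179, 0.229], [-0.165, 0.239], [-0.151, 0.249], [-0.136, 0.257], [-0.12, 0.265], [-0.105, 0.271]]
end -0.06741818737162186 0.09597125502246173 start 0.23876442502547268 0.18498356802997365
```

Request:
arm_command(travel=[[0,-0.234,-0.173],[0,-0.244,-0.159],[0,-0.253,-0.144],[0,-0.261,-0.129],[0,-0.268,-0.113],[0,-0.274,-0.097],[0,-0.279,-0.081],[0,-0.284,-0.064]], rot=[[0,0,0],[0,0,0],[0,0,0],[0,0,0],[0,0,0],[0,0,0],[0,0,0],[0,0,0]], claw=[1,1,1,1,1,1,1,1])

```text
time: 36.45
tool_pos: [0.4552, 0.1553, 0.2229]
ee_rot: [0.01, 1.0, 0.001, 0.0]
force: [-3.0, 3.7, 2.3]
width: 0.102
finger_force: 25.0
```

Request:
arm_command(travel=[[0,-0.287,-0.047],[0,-0.289,-0.03],[0,-0.291,-0.013],[0,-0.291,0.005],[0,-0.29,0.022],[0,-0.288,0.039],[0,-0.285,0.056],[0,-0.282,0.073]], rot=[[0,0,0],[0,0,0],[0,0,0],[0,0,0],[0,0,0],[0,0,0],[0,0,0],[0,0,0]], claw=[1,1,1,1,1,1,1,1])

```text
time: 37.25
tool_pos: [0.4528, 0.062, 0.2178]
ee_rot: [0.011, 1.0, 0.0, -0.0]
force: [-2.9, 3.2, 2.1]
width: 0.103
finger_force: 25.0
```

Request:
arm_command(travel=[[0,-0.277,0.089],[0,-0.271,0.106],[0,-0.264,0.122],[0,-0.257,0.137],[0,-0.248,0.152],[0,-0.239,0.167],[0,-0.228,0.18],[0,-0.217,0.194]], rot=[[0,0,0],[0,0,0],[0,0,0],[0,0,0],[0,0,0],[0,0,0],[0,0,0],[0,0,0]], claw=[1,1,1,1,1,1,1,1])

```text
time: 38.05
tool_pos: [0.4507, -0.0183, 0.1714]
ee_rot: [0.011, 1.0, -0.0, -0.001]
force: [-3.0, 4.1, 0.1]
width: 0.102
finger_force: 25.0
```

Run:
```python
from h import *
go([.455,-.0674,.096])
```

```text
t 38.0 tcp [ 0.4507 -0.0183  0.1714] ydir 88.77 tilt [-0.1  -0.01] w 8.9 F [-3.   4.1  0.1] ff 25.0
travel units after turn [-0.136 -1.224  1.884]
```

Request:
arm_command(travel=[[0,-0.205,0.206],[0,-0.193,0.218],[0,-0.179,0.229],[0,-0.165,0.239],[0,-0.151,0.249],[0,-0.136,0.257],[0,-0.12,0.265],[0,-0.105,0.271]], rot=[[0,0,0],[0,0,0],[0,0,0],[0,0,0],[0,0,0],[0,0,0],[0,0,0],[0,0,0]], claw=[1,1,1,1,1,1,1,1])

```text
time: 38.85
tool_pos: [0.451, -0.0668, 0.0948]
ee_rot: [0.011, 1.0, 0.001, 0.001]
force: [-13.0, 39.9, 38.0]
width: 0.102
finger_force: 25.0
```

Run:
```python
from h import *
go([.455,-.0674,.096])
```

```text
t 38.9 tcp [ 0.451  -0.0668  0.0948] ydir 88.77 tilt [0.06 0.11] w 8.9 F [-13.   39.9  38. ] ff 25.0
travel units after turn [-0.101 -0.012 -0.03 ]
```

Request:
arm_command(travel=[[0,0.03,-0.03],[0,0,0],[0,0,0],[0,0,0],[0,0,0],[0,0,0],[0,0,0],[0,0,0]], rot=[[0,0,0],[0,0,0],[0,0,0],[0,0,0],[0,0,0],[0,0,0],[0,0,0],[0,0,0]], claw=[1,-0.3,-0.3,-0.3,-0.3,-0.3,-0.3,-0.3])

```text
time: 39.65
tool_pos: [0.4506, -0.0664, 0.0961]
ee_rot: [0.01, 1.0, -0.0, 0.0]
force: [-0.2, -0.7, -0.3]
width: 0.635
finger_force: 0.0
```

Request:
arm_command(travel=[[0,0,-0.5],[0,0,-0.8],[0,0,-0.9],[0,0,-0.9],[0,0,-0.9],[0,-0.9,-0.5],[0,-0.9,0],[0,-0.9,0]], rot=[[0,0,0],[0,0,0],[0,0,0],[0,0,0],[0,0,0],[0,0,0],[0,0,0],[0,0,0]], claw=[-0.3,-0.3,-0.3,-0.3,-0.3,-0.3,-0.3,-0.3])

```text
time: 40.45
tool_pos: [0.4487, -0.1752, 0.2772]
ee_rot: [0.01, 1.0, 0.0, 0.001]
force: [1.2, 0.9, -0.8]
width: 0.651
finger_force: 0.0
```

Request:
arm_command(travel=[[0.1,-0.9,0],[0.1,-0.9,0],[0.1,-0.9,0],[0.1,-0.9,0],[0.1,-0.9,0],[0.1,-0.9,0],[0.1,-0.9,0],[0.1,-0.9,0]], rot=[[0,0,0],[0,0,0],[0,0,0],[0,0,0],[0,0,0],[0,0,0],[0,0,0],[0,0,0]], claw=[-0.3,-0.3,-0.3,-0.3,-0.3,-0.3,-0.3,-0.3])

```text
time: 41.25
tool_pos: [0.4099, -0.4631, 0.2759]
ee_rot: [0.01, 1.0, 0.0, -0.0]
force: [0.7, -0.2, 0.0]
width: 0.652
finger_force: 0.0
```

Run:
```python
from h import *
go()
t=imaging.camera("top"); s=imaging.camera("side")
a=cv2.resize(t["color"][145:295,165:345,::-1],(400,333),interpolation=cv2.INTER_CUBIC); b=cv2.resize(s["color"][220:370,160:340,::-1],(400,333),interpolation=cv2.INTER_CUBIC)
cv2.imwrite("pics/end.png",np.hstack([a,b]))
```

```text
t 41.2 tcp [ 0.4099 -0.4631  0.2759] ydir 88.8 tilt [-0.    0.01] w 57.4 F [ 0.7 -0.2  0. ] ff 0.0
```

View pics/end.png

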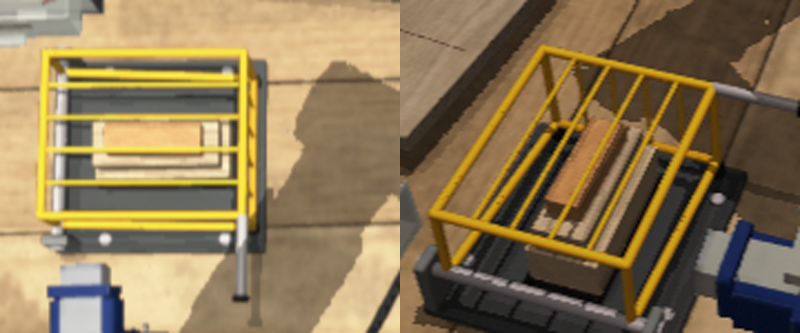

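The guard is fully down over an undisturbed stack and the arm is clear. Its handle runs from top crop (240,215) to (240,297).

```bash
python3 -c "
from bench import robot
print(robot.finish_job())"
```

```text
the job is handed in; nothing more can be done
None
```

The job is handed in at about 41 s: the three blocks are stacked large, middle, small on the pad, about 3 mm off-centre on each other and 3–5 mm off the pad centre by camera, with the guard fully down over them; I never moved the tape measure or the cork block.

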